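Proof-pull a bonded stud with a spring gauge

TASK

Load the bonded stud on the glass slide with the spring gauge: pick up the gauge by its black grip, drop the ring of its rod over the stud, and pull the gauge back level and straight along the slide, away from the clamp bar, until the mouth of its barrel stands on the red band of the rod. Never draw the rod more than about a centimetre beyond the band, or the bond is overloaded. Hold the load steady on the red band for at least two seconds and finish while still holding the gauge pulled there, in the air; leave the jar, the timer and the bottle where they are.

Things in the scene. Friction and masses are not known exactly. Their poses are not given: they have to be found in the camera images.
- gauge: Spring gauge lying on the desk, 220 mm long, 0.19 kg. Own x runs along it to the ring; its axis is 14 above the origin. Origin: underside, below the middle of the black ribbed grip (62 long, 28 wide, 28 high, flat sides; grasp here across y; it balances near it). Barrel 24 diameter; blue square front collar 28 x 28, x = 42 to 55; round blue end cap and wire loop behind, to x = -114.
- gauge_rod (a joint): How far the gauge's rod is drawn out, m: 0 home (start) to 0.090 (stop). White rod 8 mm thick, a thin black line each 10 mm and one red band 8 mm wide; from 0.056 to 0.064 the barrel's mouth stands within the red band, 0.060 is its middle. The inner spring pulls it home: 1 N when home plus 100 N per m, so 7 N at the band.
- gauge_ring (a point): Centre of the flat steel ring at the rod's end: bore 20 mm, outer diameter 28, bar 4 thick; its hole is upright (along the gauge's z) as the gauge lies. With the rod home it is 89 ahead of the gauge's origin along x and 14 above it; it moves out with the rod.
- gauge_mouth (a point): Centre of the barrel's mouth (front face of the blue collar), 55 mm ahead of the gauge's origin, 14 above it, where the rod comes out and the red band is read.
- test_block: Heavy grey block, fixed, 110 (x) x 76 (y) x 32 mm high; origin: centre of its underside. A glass slide lies along its x, top 33.5 above the desk, under a dark clamp bar with two brass thumbscrews (tops at 58; x = 6, y = -24 and 24). Stud at its -x end, behind a stop bar (x = -54 to -46, top at 38). Pull along the block's -x, the gauge's x pointing along the block's x.
- stud (a point): Steel stud bonded upright on the slide at the block's x = -32, y = 0; the point is the middle of its neck, 50 mm above the desk, where the ring's plane should be. Neck 6 diameter, from 37 to 61 above the desk; head 10 diameter, top at 66.5; flat foot 16 diameter. When pulled against it the ring's centre lies 7 from it towards the pull.
- adhesive_jar: Small glass jar, 54 diameter, 56 high, origin under its centre; leave it alone.
- bench_timer: Grey kitchen-style timer, 47 x 66 x 62 high, origin under its centre; leave it alone.
- amber_bottle: Amber glass bottle with black cap, 44 diameter, 120 high, origin under its centre; leave it alone.

How it is judged:
By the outcome, as a careful person would: the job done as asked, in the order asked, and still so for the second after the job is handed in, while the arm keeps its last pose, push and grip.
It also fails if it takes over 48 s, if anything falls off the work surface, if the arm or the gripper's body presses on something with over 40 N, if the wrist force passes 120 N, or if a joint passes its speed limit or range.

ROBOT

A 7-joint arm with a two-finger parallel gripper is mounted at the origin on a cart in front of the work surface, level with it; the furniture and walls round the work are solid. World frame = base frame: x ahead of the robot, y to its left, z up, the work surface at z = 0. Lengths are in mm, angles in rad, forces in N, time in s.
With the tool pointing down it reaches from about 400 to 875 mm from the base axis. Payload 4.4 kg.
Tool frame: the origin (TCP) lies midway between the tips of the shut fingers; the grasp point (between the pads) lies ctrl.grip_depth behind it (ctrl.grip_depth is the distance from the TCP to the grasp point, in mm); z points along the fingers, y is the line along which they close (so a half turn about z gives the same grasp; the last joint's range is limited). The gripper opens to 85 mm and grips with 20 to 120 N. Pads are 22 mm wide; open, the fingers measure 114 mm over their backs; the gripper's body (76 mm by 85 mm) begins 54 mm behind the grasp point. The pads swing forward as they close: fully open they stand 13 mm farther back than shut.
Start: joints at [1.231, 0.628, 0.038, 1.517, -0.027, 0.996, -0.02], TCP at [175.782, -625.794, 231.313] pointing down, gripper open.
Joint ranges: [-3.06, 3.06], [-0.37, 2.12], [-1.25, 1.32], [0.18, 2.47], [-1.1, 4.24], [0.23, 1.98], [-2.94, 2.94]. Speed limits (rad/s): [2.57, 2.57, 3.14, 3.14, 3.14, 3.14, 3.14].

INTERFACE

Orientations are given as [roll, pitch, yaw] about the fixed x, y, z axes, in that order (R = Rz(yaw) Ry(pitch) Rx(roll)).
In Python, from cell import ctrl gives the robot as it stands.
- The arm moves only by the tool carry_out, never from a script. Its argument "deltas" is one flat list of numbers, 7 for each row, row after row: the turn, a rotation vector about the tool's x, y, z in degrees, then the shift along the tool's x, y, z in m, then the closure, from -1 (fully open) to 1 (shut). In form: [wx, wy, wz, dx, dy, dz, claw, wx, wy, wz, dx, dy, dz, claw, ...]. A call has 1 to 12 rows; each row shifts and turns the commanded pose from where the row before left it, along the tool's axes as they then stand; what a row does not reach is not made up. A row lasts 1/8 s, in which the tool goes at most 62.5 mm and 10.7 degrees, less where a joint would pass 70% of its speed; a pose out of reach is approached as far as the arm can. A call with a gripper value outside its range is refused whole. The fingers move at their own pace and stop on an object; the grip force is fixed at half the most. Time passes only in rows, so rows that do not move let the fingers close. It gives the time, the measured TCP pose, the force, the opening and the grip force at its end, in the units of the state.
- ctrl.read_state(): the state, without advancing time (a new reading comes with each control period).
- ctrl.get_image(name): name is "scene" or "top"; returns the picture (420x560x3 uint8, red, green, blue); there is no depth.
- ctrl.calibration(name): a dict with "mtx" (3x3 intrinsics, pixels), "R" (3x3) and "t" (3): a world point X has camera coordinates R X + t. Camera axes: x right, y down, z forward; pixel columns grow to the right and rows downward; lengths in mm; the calibration is good to about 2 mm. A picture is of the moment at which its call begins. calibration takes no time and is no camera call.
- ctrl.finish_job(): hands the job in; it is judged then, once.
The state is a dict: "clock": time; "qpos": joint angles; "qd": joint speeds; "tau": joint torques, N m; "eef_pos": TCP position; "tool_rot": TCP orientation; "force": force on the tool from outside, world axes, zero at the start; "torque": the same for the moment, N m; "width": finger opening in mm; "gripper_force": force on a finger pad.
Only numpy, scipy, OpenCV 4.12 (cv2) and the standard library are available. Lean on these libraries where they do the work, as an engineer would, in place of code of your own. Each camera call takes 0.05 s, during which the arm holds its last target. There are 200 camera calls.

## Working session

There is one attempt and no reset: what is moved stays moved. The work goes in short steps, Python scripts to look and compute and a tool call to move; the robot and the scene stay as the last step left them, time stands still between calls to the robot, and variables do not carry over. Pictures are saved under pics/ and viewed, at most 10 in all, crops included, and the job is handed in when it is done.

Besides the shell and the picture viewer there is one more tool, called as name(argument=value, ...) on one line, values as JSON. carry_out: Moves the arm, as the interface text tells. Its arguments: {"type":"object","properties":{"deltas":{"type":"array"}},"required":["deltas"]}

```bash
mkdir -p pics
python3 - <<'E'
from cell import ctrl
import cv2,numpy as np
s=ctrl.read_state();print(s['clock'],s['eef_pos'],s['tool_rot'],s['width'],ctrl.grip_depth)
for n in('scene','top'):
    cv2.imwrite(f'pics/{n}0.png',ctrl.get_image(n)[:,:,::-1]);c=ctrl.calibration(n)
    print(n,np.round(c['mtx'],1).tolist(),np.round(-np.array(c['R']).T@np.array(c['t'])),np.round(c['R'],3).tolist())
E
```

```text
0.0 [ 175.62108652 -625.20018456  230.39928058] [-3.13973336e+00  3.06863817e-07  2.73848709e-01] 85.5826230788657 18.700000000000003
scene [[425.5, 0.0, 282.5], [0.0, 425.5, 208.6], [0.0, 0.0, 1.0]] [241. 682. 788.] [[-0.888, -0.459, 0.004], [-0.328, 0.629, -0.705], [0.321, -0.628, -0.709]]
top [[509.0, 0.0, 281.6], [0.0, 509.0, 201.8], [0.0, 0.0, 1.0]] [ 459.   60. 1088.] [[0.005, -1.0, -0.009], [-0.997, -0.005, -0.082], [0.082, 0.01, -0.997]]
```

View pics/scene0.png

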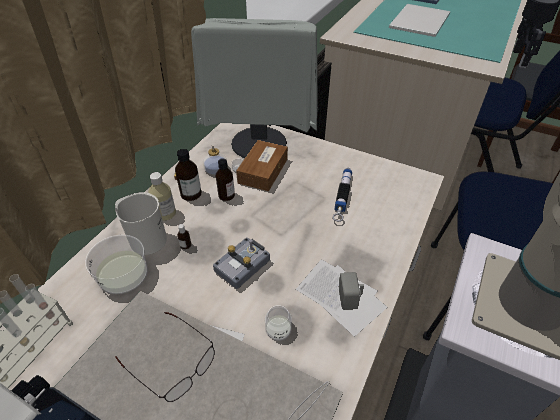

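View pics/top0.png

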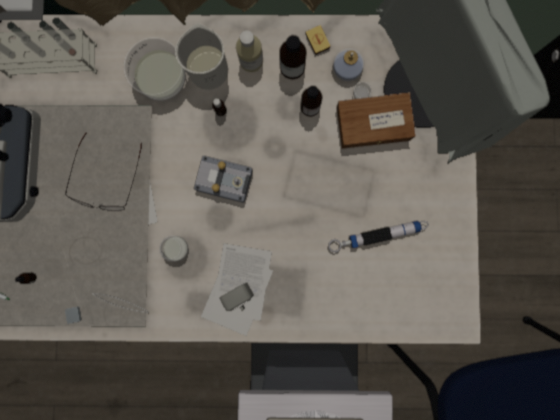

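The scene view shows the gauge at about (343,190) with its ring at (339,219), and the block at (242,262). The top view shows the gauge at (375,237) with its ring at (335,247), and the block at (223,179) with the stud end to the right. I'll enlarge both.

Run:
```python
import cv2,numpy as np
t=cv2.imread('pics/top0.png');s=cv2.imread('pics/scene0.png')
def c(im,x,y,w,h,k):return cv2.resize(im[y:y+h,x:x+w],None,fx=k,fy=k,interpolation=cv2.INTER_CUBIC)
a=np.hstack([c(t,190,150,66,50,6),c(s,208,230,66,50,6)])
b=np.hstack([c(t,322,210,110,50,4)[:, :440],c(s,315,160,57,75,4)[:200,:], np.zeros((200,124,3),np.uint8)]) if 0 else c(t,322,210,112,50,7)
b=np.hstack([b[:, :784],np.zeros((b.shape[0],8,3),np.uint8)])
cv2.imwrite('pics/c1.png',np.clip(cv2.resize(np.vstack([a,b[:300]]),None,fx=1,fy=1)*1.4,0,255).astype(np.uint8)[:600])
```

```text
(no output)
```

View pics/c1.png

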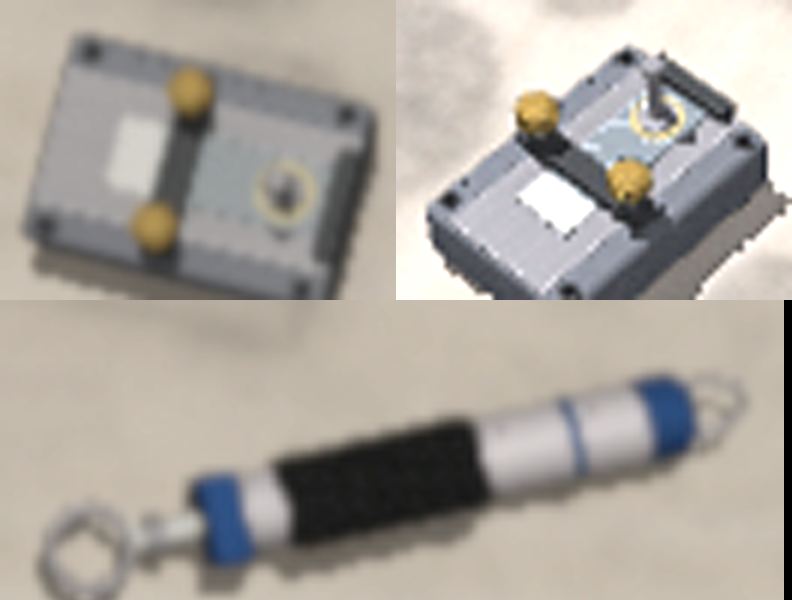

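The crops show:
- **Top view:** thumbscrews at about (221.7,165.3) and (216,188), stud foot circle at (237.5,182), and the stop bar to the right.
- **Scene view:** thumbscrews at (231.7,248.7) and (246.8,260.5), stud head at (250.7,242).
- **Gauge, top view:** grip centre at about (376.5,236), ring at (334,247).

```bash
cat > h.py <<'E'
import cv2,numpy as np
from cell import ctrl
def ray(n,p):
    c=ctrl.calibration(n);R=np.array(c['R']);t=np.array(c['t']).ravel();K=np.array(c['mtx'])
    return -R.T@t,R.T@np.linalg.solve(K,[p[0],p[1],1])
def plane(n,p,z):
    o,d=ray(n,p);return o+d*(z-o[2])/d[2]
def proj(n,X):
    c=ctrl.calibration(n);q=np.array(c['mtx'])@(np.array(c['R'])@X+np.array(c['t']).ravel());return q[:2]/q[2]
def tri(p,q):
    a,d=ray('top',p);b,e=ray('scene',q);d=d/np.linalg.norm(d);e=e/np.linalg.norm(e)
    s=np.linalg.lstsq(np.c_[d,-e],b-a,rcond=None)[0];P=a+d*s[0];Q=b+e*s[1];return (P+Q)/2,np.linalg.norm(P-Q)
def blobs(im,lo,hi,box,amin=15):
    x,y,w,h=box;m=cv2.inRange(cv2.cvtColor(im,cv2.COLOR_BGR2HSV),lo,hi)
    k=np.zeros_like(m);k[y:y+h,x:x+w]=m[y:y+h,x:x+w]
    n,l,s,c=cv2.connectedComponentsWithStats(k);return [(s[i,4],c[i]) for i in range(1,n) if s[i,4]>=amin]
E
python3 - <<'E'
from h import *
np.set_printoptions(precision=1,suppress=True)
t=cv2.imread('pics/top0.png');s=cv2.imread('pics/scene0.png')
boxes={'top':(t,(190,150,66,60),(322,210,112,50)),'scene':(s,(205,230,75,60),(320,160,45,75))}
for n,(im,b,g) in boxes.items():
    print(n,'brass',blobs(im,(12,110,60),(28,255,255),b,8))
    print(n,'blue',blobs(im,(100,110,40),(125,255,255),g))
    print(n,'black',blobs(im,(0,0,0),(180,255,55),g))
for p,q in [((221.3,165),(231.4,248.4)),((215.6,187.6),(246.5,260.2)),((237.3,180.2),(250.4,241.9))]:print(tri(p,q))
for p,z in [((237.2,181.6),35),((221.3,165),55),((215.6,187.6),55),((376.5,235.6),28),((333.7,246.6),14)]:print(p,plane('top',p,z))
E
```

```text
top brass [(np.int32(36), array([221.5, 165. ])), (np.int32(36), array([215.6, 187.7]))]
top blue [(np.int32(46), array([417.2, 226.1])), (np.int32(57), array([353.5, 241.2]))]
top black [(np.int32(356), array([376.4, 236. ]))]
scene brass [(np.int32(37), array([231.1, 248.5])), (np.int32(37), array([246.2, 259.7]))]
scene blue [(np.int32(24), array([347.5, 170.7])), (np.int32(73), array([340.1, 205.1]))]
scene black [(np.int32(175), array([343.3, 191.3]))]
(array([619.8, 194.1,  50.6]), np.float64(0.9584508408430142))
(array([573.5, 205.5,  48.4]), np.float64(0.25785773013040303))
(array([588.8, 160.7,  54.7]), np.float64(1.0392924955099991))
(237.2, 181.6) [587.8 162.6  35. ]
(221.3, 165) [619.5 193.7  55. ]
(215.6, 187.6) [572.9 204.6  55. ]
(376.5, 235.6) [ 477.2 -127.3   28. ]
(333.7, 246.6) [453.9 -39.9  14. ]
```

carry_out(deltas=[0,0,0,0.035,-0.033,0,-1,0,0,0,0.035,-0.033,0,-1,0,0,0,0.035,-0.033,0,-1,0,0,0,0.035,-0.033,0,-1,0,0,0,0.035,-0.033,0,-1,0,0,0,0.035,-0.033,0,-1,0,0,0,0.035,-0.033,0,-1,0,0,0,0.035,-0.033,0,-1,0,0,0,0.035,-0.033,0,-1,0,0,0,0.035,-0.033,0,-1,0,0,0,0.035,-0.033,0,-1,0,0,0,0.035,-0.033,0,-1])

```text
clock: 1.6
eef_pos: [473.5, -129.6, 231.2]
tool_rot: [-3.142, 0.0, 0.274]
force: [0.9, -1.1, -0.8]
width: 85.6
gripper_force: 0.0
```

```bash
cat >> h.py <<'E'
from scipy.spatial.transform import Rotation as Ro
def st():
    s=ctrl.read_state();R=Ro.from_euler('xyz',s['tool_rot']);return s,np.array(s['eef_pos']),R
def togo(xyz,yawdeg):
    s,p,R=st();T=Ro.from_euler('xyz',[180,0,yawdeg],degrees=True)
    print('clk',s['clock'],'pos',p.round(1),'rpy',np.degrees(s['tool_rot']).round(2),'F',np.round(s['force'],2),'w',round(s['width'],1),'g',round(s['gripper_force'],1))
    print('shift in present axes',R.inv().apply(np.array(xyz)-p).round(1),'after turn',T.inv().apply(np.array(xyz)-p).round(1),'turn deg',np.degrees((R.inv()*T).as_rotvec()).round(2))
E
python3 - <<'E'
from h import *
np.set_printoptions(precision=1,suppress=True)
C=plane('top',(353.5,241.2),22);E=plane('top',(417.2,226.1),20);B=plane('top',(376.4,236.0),22);R=plane('top',(333.7,246.6),14)
for a,b in((C,E),(R,E),(R,B)):d=a-b;print(np.degrees(np.arctan2(d[1],d[0])),np.linalg.norm(d))
print(C,E,B,R,tri((376.4,236.),(343.3,191.3)))
togo([477,-127,100],104)
E
```

```text
103.56758199473234 137.3619882568468
104.09524132925037 179.55364954606142
104.32801348893491 91.49156723442385
[465.4 -80.4  22. ] [ 497.6 -213.9   20. ] [ 476.5 -128.2   22. ] [453.9 -39.9  14. ] (array([ 476.2, -128.4,   21.1]), np.float64(0.6098073960921917))
clk 1.6 pos [ 473.5 -129.6  231.2] rpy [-180.     0.    15.7] F [ 0.9 -1.1 -0.8] w 85.6 g 0.0
shift in present axes [  4.1  -1.6 131.2] after turn [  1.7   4.  131.2] turn deg [ -0.    0.  -88.3]
```

carry_out(deltas=[0,0,-8.8,0,0,0.01,-1,0,0,-8.8,0,0,0.01,-1,0,0,-8.8,0,0,0.01,-1,0,0,-8.8,0,0,0.01,-1,0,0,-8.8,0,0,0.01,-1,0,0,-8.8,0,0,0.01,-1,0,0,-8.8,0,0,0.01,-1,0,0,-8.8,0,0,0.01,-1,0,0,-8.8,0,0,0.01,-1,0,0,-9.1,0,0,0.01,-1,0,0,0,0.001,0.003,0.03,-1,0,0,0,0,0,0,-1])

```text
clock: 3.1
eef_pos: [474.2, -129.0, 99.8]
tool_rot: [-3.138, -0.002, 1.815]
force: [0.4, -0.2, 0.4]
width: 85.5
gripper_force: 0.0
```

Run:
```python
from h import *
togo([476,-127.3,2],104)
```

```text
clk 3.1 pos [ 474.2 -129.    99.8] rpy [-1.7978e+02 -1.1000e-01  1.0400e+02] F [ 0.39 -0.17  0.36] w 85.5 g 0.0
shift in present axes [ 1.   2.6 97.8] after turn [ 1.2  2.2 97.8] turn deg [-0.22 -0.11 -0.  ]
```

carry_out(deltas=[0,0,0,0.001,0.002,0.03,-1,0,0,0,0,0,0.03,-1,0,0,0,0,0,0.02,-1,0,0,0,0,0,0.01,-1,0,0,0,0,0,0.006,-1,0,0,0,0,0,0,1,0,0,0,0,0,0,1,0,0,0,0,0,0,1,0,0,0,0,0,0,1,0,0,0,0,0,0,1,0,0,0,0,0,0,1,0,0,0,0,0,0,1])

```text
clock: 4.6
eef_pos: [477.9, -127.9, 6.0]
tool_rot: [3.141, 0.001, 1.815]
force: [-0.3, 1.2, 5.1]
width: 26.9
gripper_force: 60.0
```

carry_out(deltas=[0,0,0,0,0,-0.01,1,0,0,0,0,0,-0.02,1,0,0,0,0,0,-0.025,1,0,0,0,0,0,-0.025,1,0,0,0,0,0,0,1,0,0,0,0,0,0,1])

```text
clock: 5.35
eef_pos: [477.0, -128.0, 85.0]
tool_rot: [-3.141, -0.0, 1.815]
force: [-1.3, 1.1, -2.3]
width: 26.8
gripper_force: 59.2
```

Run:
```python
from h import *
d=np.array([.228,.973]);o=np.array([587.7,162.4])-89*d
togo([*o,85],76.8)
a=[ctrl.get_image(n)[:,:,::-1] for n in('top','scene')]
cv2.imwrite('pics/t1.png',a[0]);cv2.imwrite('pics/s1.png',a[1])
k=lambda im,x,y:cv2.resize(im[y:y+100,x:x+100],None,fx=4,fy=4,interpolation=cv2.INTER_CUBIC)
cv2.imwrite('pics/c2.png',np.hstack([k(a[0],310,190),k(a[1],300,120)]))
```

```text
clk 5.35 pos [ 477. -128.   85.] rpy [-1.7997e+02 -1.0000e-02  1.0397e+02] F [-1.27  1.13 -2.29] w 26.8 g 59.2
shift in present axes [176.  136.9  -0. ] after turn [219.1  41.5   0. ] turn deg [-0.03  0.   27.17]
```

View pics/c2.png

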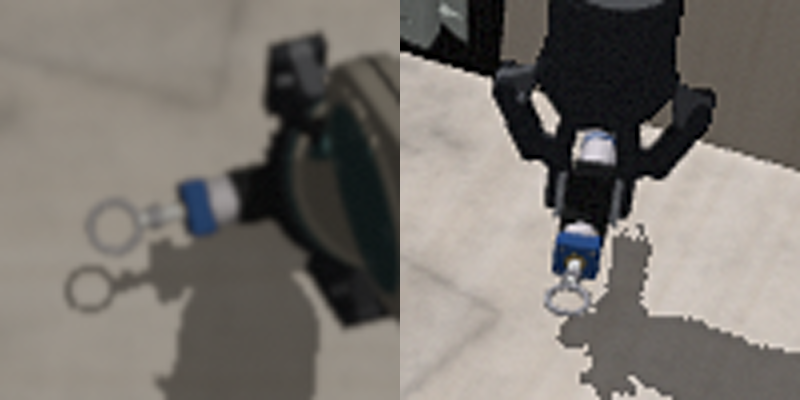

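Held level: the ring is at about (338.1,246.4) in the top view and (342.1,194.1) in the scene view, with the collar in line behind it.

Run:
```python
from h import *
np.set_printoptions(precision=1,suppress=True)
X,e=tri((338.1,246.4),(342.1,194.1));s,p,R=st();r=R.inv().apply(X-p)
print(X,e,'ring in tool',r)
t=cv2.imread('pics/t1.png');s1=cv2.imread('pics/s1.png')
bt=blobs(t,(100,110,40),(125,255,255),(320,200,60,60));bs=blobs(s1,(100,110,40),(125,255,255),(330,170,30,30))
print(bt,bs)
C,e2=tri(bt[0][1],max(bs,key=lambda b:b[0])[1]);print('collar in tool',C,e2,R.inv().apply(C-p))
for z in(88,92,95):print(z,R.inv().apply(plane('top',(338.1,246.4),z)-p))
```

```text
[453.7 -41.4  93.2] 2.112191704420766 ring in tool [89.3 -1.4 -8.7]
[(np.int32(66), array([359. , 241.6]))] [(np.int32(80), array([344.1, 182.3]))]
collar in tool [463.9 -81.7  94.7] 0.5715220344112502 [ 47.8  -1.2 -10.1]
88 [88.9 -0.5 -3.4]
92 [89.3 -0.4 -7.4]
95 [ 89.6  -0.3 -10.4]
```

carry_out(deltas=[0,0,6.8,0,0,0,1,0,0,6.8,0,0,0,1,0,0,6.8,0,0,0,1,0,0,6.8,0,0,0,1,0,0,0,0.03,0.006,0,1,0,0,0,0.034,0.006,0,1,0,0,0,0.034,0.006,0,1,0,0,0,0.034,0.006,0,1,0,0,0,0.034,0.006,0,1,0,0,0,0.034,0.006,0,1,0,0,0,0.018,0.006,0,1,0,0,0,0,0,0,1])

```text
clock: 6.95
eef_pos: [568.3, 75.8, 84.7]
tool_rot: [-3.141, 0.0, 1.342]
force: [0.5, 0.2, -1.2]
width: 26.8
gripper_force: 59.2
```

Run:
```python
from h import *
togo([568,75.3,85],76.8)
a=[ctrl.get_image(n)[:,:,::-1] for n in('top','scene')]
cv2.imwrite('pics/t2.png',a[0]);cv2.imwrite('pics/s2.png',a[1])
k=lambda im,x,y:cv2.resize(im[y:y+66,x:x+66],None,fx=6,fy=6,interpolation=cv2.INTER_CUBIC)
cv2.imwrite('pics/c3.png',np.clip(np.hstack([k(a[0],205,145),k(a[1],215,210)])*1.3,0,255))
```

```text
clk 6.95 pos [568.3  75.8  84.7] rpy [-179.97    0.     76.9 ] F [ 0.49  0.18 -1.22] w 26.8 g 59.2
shift in present axes [-0.5 -0.2 -0.3] after turn [-0.5 -0.2 -0.3] turn deg [-0.03  0.    0.1 ][ WARN:0@2.834] global loadsave.cpp:1063 imwrite_ Unsupported depth image for selected encoder is fallbacked to CV_8U.
```

View pics/c3.png

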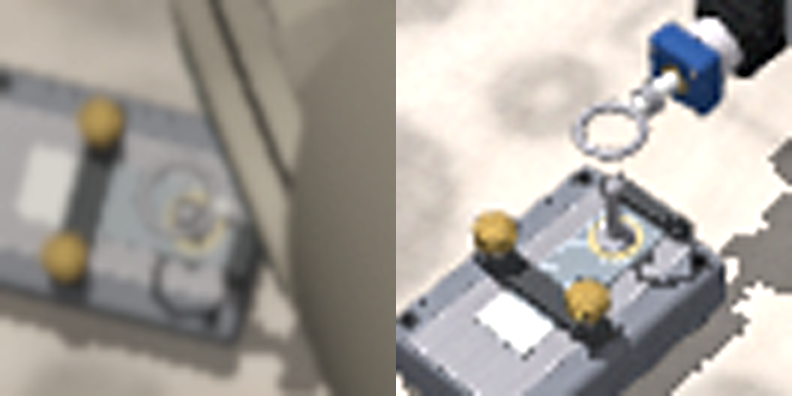

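The ring sits above the stud, at about (233.9,177.9) in the top view and (250.3,231.3) in the scene view. The stud head is at (250.8,239.9) in the scene view.

Run:
```python
from h import *
np.set_printoptions(precision=1,suppress=True)
d=np.array([.228,.973,0]);y=np.array([.973,-.228,0]);S=np.array([587.7,162.4,0])
X,e=tri((233.9,177.9),(250.3,231.3));P=plane('top',(233.9,177.9),92.7)
for q in(X,P):print(q,e,'along',(q-S)@d,'across',(q-S)@y)
print(proj('scene',S+[0,0,66.5]),proj('scene',S+[0,0,92.7]),proj('top',S+[0,0,92.7]),proj('scene',P))
```

```text
[587.1 163.   94.1] 1.8386077346540926 along 0.45283003470548167 across -0.7490706572269277
[588.1 163.5  92.7] 1.8386077346540926 along 1.1938945675782318 across 0.1372227341381017
[250.4 239.2] [249.8 231.4] [234.5 178.1] [249.4 231.7]
```

carry_out(deltas=[0,0,0,-0.001,0,0.01,1,0,0,0,0,0,0.01,1,0,0,0,0,0,0.006,1,0,0,0,0,0,0.005,1,0,0,0,0,0,0.004,1,0,0,0,0,0,0.004,1,0,0,0,0,0,0.004,1,0,0,0,0,0,0,1])

```text
clock: 8.05
eef_pos: [567.7, 73.8, 42.0]
tool_rot: [-3.141, 0.0, 1.34]
force: [0.3, 0.0, -1.5]
width: 26.4
gripper_force: 59.2
```

Run:
```python
from h import *
togo([568,75.3,42],76.8)
a=[ctrl.get_image(n)[:,:,::-1] for n in('top','scene')]
cv2.imwrite('pics/t3.png',a[0]);cv2.imwrite('pics/s3.png',a[1])
k=lambda im,x,y:cv2.resize(im[y:y+66,x:x+66],None,fx=6,fy=6,interpolation=cv2.INTER_CUBIC)
cv2.imwrite('pics/c4.png',np.clip(np.hstack([k(a[0],205,145),k(a[1],215,210)])*1.3,0,255).astype(np.uint8))
```

```text
clk 8.05 pos [567.7  73.8  42. ] rpy [-1.7997e+02  1.0000e-02  7.6790e+01] F [ 0.26  0.01 -1.48] w 26.4 g 59.2
shift in present axes [ 1.5 -0.1  0. ] after turn [ 1.5 -0.1  0. ] turn deg [-0.03  0.01 -0.01]
```

View pics/c4.png

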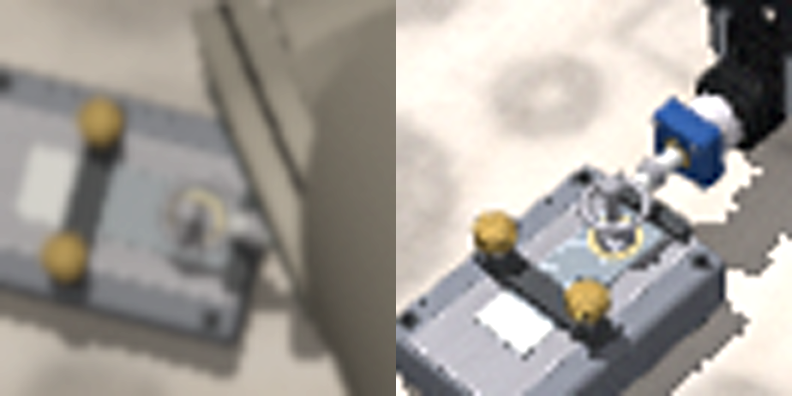

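The ring is round the stud's neck, with the head showing inside it at scene (617,182) in the crop. I'll pull most of the way now.

carry_out(deltas=[0,0,0,-0.004,0,0,1,0,0,0,-0.005,0,0,1,0,0,0,-0.005,0,0,1,0,0,0,-0.005,0,0,1,0,0,0,-0.005,0,0,1,0,0,0,-0.005,0,0,1,0,0,0,-0.005,0,0,1,0,0,0,-0.005,0,0,1,0,0,0,-0.005,0,0,1,0,0,0,-0.005,0,0,1,0,0,0,-0.004,0,0,1,0,0,0,0,0,0,1])

```text
clock: 9.65
eef_pos: [555.9, 22.4, 42.4]
tool_rot: [3.141, -0.001, 1.34]
force: [1.0, 5.5, -2.4]
width: 26.8
gripper_force: 59.2
```

Run:
```python
from h import *
d=np.array([.228,.973])
togo([*(np.array([568,75.3])-66*d),42],76.8)
s,p,R=st();print('Fx tool',R.inv().apply(s['force']))
a=ctrl.get_image('scene')[:,:,::-1];cv2.imwrite('pics/s4.png',a)
cv2.imwrite('pics/c5.png',np.clip(cv2.resize(a[180:255,235:335],None,fx=8,fy=8,interpolation=cv2.INTER_CUBIC)*1.2,0,255).astype(np.uint8))
```

```text
clk 9.65 pos [555.9  22.4  42.4] rpy [ 1.7999e+02 -5.0000e-02  7.6790e+01] F [ 0.96  5.51 -2.4 ] w 26.8 g 59.2
shift in present axes [-11.7  -0.2   0.4] after turn [-11.7  -0.2   0.4] turn deg [ 0.01 -0.05 -0.01]
Fx tool [ 5.5789543  -0.32668401  2.4045027 ]
```

View pics/c5.png

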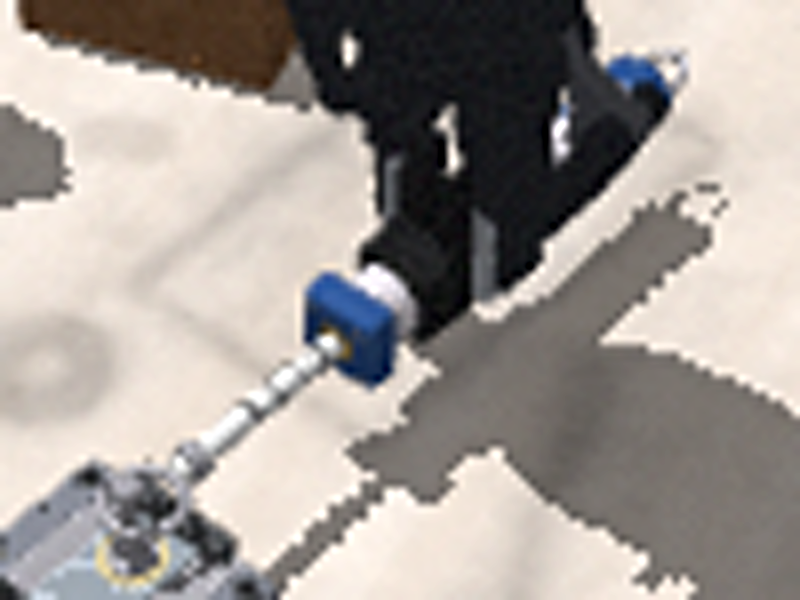

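The rod is drawn about 46–47 mm by both geometry and force, and no red shows yet. The mouth is at about (335,345) in the crop.

carry_out(deltas=[0,0,0,-0.004,0,0,1,0,0,0,-0.004,0,0,1,0,0,0,-0.003,0,0,1,0,0,0,-0.002,0,0,1,0,0,0,0,0,0,1,0,0,0,0,0,0,1])

```text
clock: 10.45
eef_pos: [553.3, 10.9, 42.4]
tool_rot: [3.141, -0.002, 1.341]
force: [1.1, 6.9, -2.8]
width: 26.8
gripper_force: 59.1
```

Run:
```python
from h import *
s,p,R=st();print(s['clock'],p,'F tool',R.inv().apply(s['force']),'draw',-((p[:2]-[587.7,162.4])@[.228,.973])-96.3)
a=ctrl.get_image('scene')[:,:,::-1];cv2.imwrite('pics/s5.png',a)
print(blobs(a,(0,70,60),(8,255,255),(235,180,100,75),1),blobs(a,(172,70,60),(180,255,255),(235,180,100,75),1))
cv2.imwrite('pics/c6.png',cv2.resize(a[200:245,250:310],None,fx=12,fy=12,interpolation=cv2.INTER_CUBIC))
```

```text
10.45 [553.25340538  10.89086708  42.40069474] F tool [ 7.00831584 -0.46734131  2.82656035] draw 58.97220990439551
[(np.int32(5), array([280. , 219.8]))] []
```

View pics/c6.png

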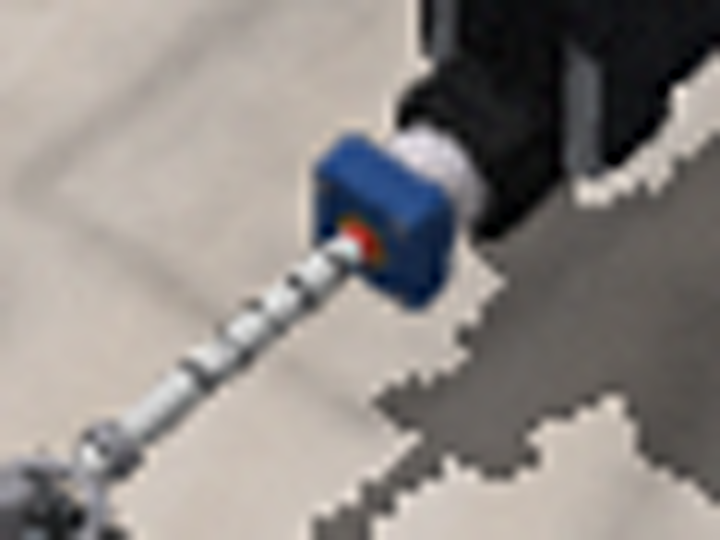

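Red shows at the mouth at crop (360,240), which is pixel (280,219.8). I'll check how much of it is showing.

Run:
```python
from h import *
np.set_printoptions(precision=1,suppress=True)
s,p,R=st()
for k in(0,2,4,6,8,14,24,34,60): 
    q=proj('scene',p+R.apply([55.3+k,-.8,-8.2]));print(k,q,(q-[249.6,199.6])*12)
a=cv2.imread('pics/s5.png');x0=proj('scene',p+R.apply([55.3,-.8,-8.2]));x1=proj('scene',p+R.apply([115.3,-.8,-8.2]))
red=np.argwhere(a[215:225,272:288,2].astype(int)-a[215:225,272:288,1]>25)+[215,272]
print([(c[::-1].tolist(),a[c[0],c[1]].tolist()) for c in red])
```

```text
0 [279.7 219.3] [360.7 236.8]
2 [279.1 219.8] [354.2 242.4]
4 [278.6 220.3] [347.6 247.9]
6 [278.  220.7] [340.9 253.5]
8 [277.5 221.2] [334.3 259.1]
14 [275.8 222.6] [314.4 275.9]
24 [273.  224.9] [280.8 304.1]
34 [270.2 227.3] [246.9 332.6]
60 [262.7 233.6] [157.  408.3]
[([279, 218], [35, 61, 106]), ([278, 219], [125, 120, 154]), ([279, 219], [71, 75, 189]), ([280, 219], [31, 41, 144]), ([280, 220], [36, 38, 134]), ([281, 220], [24, 41, 86]), ([280, 221], [56, 57, 101]), ([281, 221], [28, 55, 83])]
```

Geometry and the rod lines give about 59 mm, and the force gives 60 mm. I'll nudge 1 mm further and hold for 3 s.

carry_out(deltas=[0,0,0,-0.001,0,0,1,0,0,0,0,0,0,1,0,0,0,0,0,0,1,0,0,0,0,0,0,1,0,0,0,0,0,0,1,0,0,0,0,0,0,1,0,0,0,0,0,0,1,0,0,0,0,0,0,1,0,0,0,0,0,0,1,0,0,0,0,0,0,1,0,0,0,0,0,0,1,0,0,0,0,0,0,1])

```text
clock: 12.0
eef_pos: [553.1, 10.0, 42.4]
tool_rot: [3.141, -0.002, 1.341]
force: [2.3, 7.8, -2.6]
width: 26.7
gripper_force: 59.1
```

carry_out(deltas=[0,0,0,0,0,0,1,0,0,0,0,0,0,1,0,0,0,0,0,0,1,0,0,0,0,0,0,1,0,0,0,0,0,0,1,0,0,0,0,0,0,1,0,0,0,0,0,0,1,0,0,0,0,0,0,1,0,0,0,0,0,0,1,0,0,0,0,0,0,1,0,0,0,0,0,0,1,0,0,0,0,0,0,1])

```text
clock: 13.5
eef_pos: [553.1, 10.0, 42.4]
tool_rot: [3.141, -0.002, 1.341]
force: [1.8, 6.9, -2.0]
width: 26.9
gripper_force: 59.2
```

Run:
```python
from h import *
s,p,R=st();print(s['clock'],p,'F tool',R.inv().apply(s['force']),'draw',-((p[:2]-[587.7,162.4])@[.228,.973])-96.3)
a=ctrl.get_image('scene')[:,:,::-1]
cv2.imwrite('pics/c7.png',cv2.resize(a[200:245,250:310],None,fx=12,fy=12,interpolation=cv2.INTER_CUBIC))
```

```text
13.5 [553.05268897   9.99875106  42.40529732] F tool [7.11171803 0.17159599 2.03067117] draw 59.886002133550576
```

View pics/c7.png

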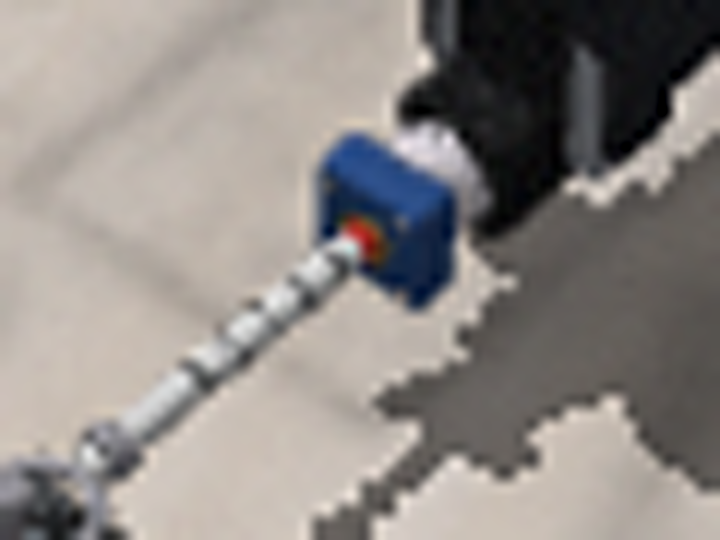

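The red band is partly out at the mouth (crop (360,240)), the draw is about 60 mm and the force 7.1 N, held for 3 s with the ring still on the stud.

```bash
python3 -c "
from cell import ctrl
print(ctrl.finish_job())"
```

```text
the job is handed in; nothing more can be done
None
```

The gauge's ring is on the stud and the rod is drawn to the red band (about 60 mm, 7 N); it was held steady there for about 3 s, and I handed the job in at about 13.5 s with the gauge still held in the air.

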